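# Run a fingertip along the clip rails of a jar case

### The job

Close the lid of the jar case: with the fingertips, follow the black rail from the end with the green dot, round the corner and along the short rail, pressing the six copper clips flush one after another in that order, and stay on or just over the rail where it turns the corner. Press lightly; nothing is to be picked up, the case stays where it stands, and the jars, label roll and wooden jig are left alone.

Things in the scene. Friction and masses are not known exactly. Their poses are not given: they have to be found in the camera images.
- case: Closed flat jar case on the bench: plywood with a white lid, 184 x 274 mm in plan, lid top 50 mm above the bench, about 3 kg, loose (slides if shoved with some 10 to 20 N). Origin: centre of its underside; x across its short side (away from the robot at yaw 0), y along its long side, z up. Two black rails with six copper clips lie on its lid and meet at a corner.
- rail_start (a point): Centre of the flat green dot (14 mm across) on top of the long black rail, 26 mm before clip 1. This rail is smooth, 22 mm wide, 3 mm high (top 53 mm above the bench) and runs along the case's y at x = -70 mm. Axes as the case's.
- rail_corner (a point): Point on top of the black rails where they cross, between clips 4 and 5, 53 mm above the bench. The short rail, also 22 mm wide, runs from here along the case's x at y = -110 mm. Axes as the case's.
- clip1_top (a point): Middle of the top of copper clip 1 (first, nearest the green dot), at x -70, y 95 mm in the case's frame; moves with the clip. Clip: low roof-shaped ridge 36 mm long along its rail (point y), 14 mm wide, 4 mm flat top, 26 degree ramps at both ends, polished; a fingertip sliding at rail height rides it down. Top 61 mm above the bench when up, 53 mm when flush.
- clip1 (a joint): Copper clip 1: joint in metres: 0 = clip standing 8 mm proud of the black rail, 0.008 = pressed flush with the rail. It moves straight down only, takes about 2.5 N, and stays where it is left (no spring). Starts between 0 and 0.002.
- clip2_top (a point): Middle of the top of copper clip 2 (second), at x -70, y 45 mm in the case's frame; moves with the clip. Clip: low roof-shaped ridge 36 mm long along its rail (point y), 14 mm wide, 4 mm flat top, 26 degree ramps at both ends, polished; a fingertip sliding at rail height rides it down. Top 61 mm above the bench when up, 53 mm when flush.
- clip2 (a joint): Copper clip 2: joint in metres: 0 = clip standing 8 mm proud of the black rail, 0.008 = pressed flush with the rail. It moves straight down only, takes about 2.5 N, and stays where it is left (no spring). Starts between 0 and 0.002.
- clip3_top (a point): Middle of the top of copper clip 3 (third), at x -70, y -5 mm in the case's frame; moves with the clip. Clip: low roof-shaped ridge 36 mm long along its rail (point y), 14 mm wide, 4 mm flat top, 26 degree ramps at both ends, polished; a fingertip sliding at rail height rides it down. Top 61 mm above the bench when up, 53 mm when flush.
- clip3 (a joint): Copper clip 3: joint in metres: 0 = clip standing 8 mm proud of the black rail, 0.008 = pressed flush with the rail. It moves straight down only, takes about 2.5 N, and stays where it is left (no spring). Starts between 0 and 0.002.
- clip4_top (a point): Middle of the top of copper clip 4 (fourth, last on the long rail before the corner), at x -70, y -55 mm in the case's frame; moves with the clip. Clip: low roof-shaped ridge 36 mm long along its rail (point y), 14 mm wide, 4 mm flat top, 26 degree ramps at both ends, polished; a fingertip sliding at rail height rides it down. Top 61 mm above the bench when up, 53 mm when flush.
- clip4 (a joint): Copper clip 4: joint in metres: 0 = clip standing 8 mm proud of the black rail, 0.008 = pressed flush with the rail. It moves straight down only, takes about 2.5 N, and stays where it is left (no spring). Starts between 0 and 0.002.
- clip5_top (a point): Middle of the top of copper clip 5 (fifth, first on the short rail after the corner), at x -25, y -110 mm in the case's frame; moves with the clip. Clip: low roof-shaped ridge 36 mm long along its rail (point y), 14 mm wide, 4 mm flat top, 26 degree ramps at both ends, polished; a fingertip sliding at rail height rides it down. Top 61 mm above the bench when up, 53 mm when flush.
- clip5 (a joint): Copper clip 5: joint in metres: 0 = clip standing 8 mm proud of the black rail, 0.008 = pressed flush with the rail. It moves straight down only, takes about 2.5 N, and stays where it is left (no spring). Starts between 0 and 0.002.
- clip6_top (a point): Middle of the top of copper clip 6 (sixth and last, on the short rail), at x 25, y -110 mm in the case's frame; moves with the clip. Clip: low roof-shaped ridge 36 mm long along its rail (point y), 14 mm wide, 4 mm flat top, 26 degree ramps at both ends, polished; a fingertip sliding at rail height rides it down. Top 61 mm above the bench when up, 53 mm when flush.
- clip6 (a joint): Copper clip 6: joint in metres: 0 = clip standing 8 mm proud of the black rail, 0.008 = pressed flush with the rail. It moves straight down only, takes about 2.5 N, and stays where it is left (no spring). Starts between 0 and 0.002.
- jar_a: Bystander: amber glass jar with copper lid and black band, 65 mm across, 84 mm high, loose on the bench off the short-rail (-y) end of the case. Origin: centre of its underside.
- jar_b: Bystander: brown jar with copper lid and black band, 65 mm across, 84 mm high, loose on the bench off the other (+y) end of the case. Origin: centre of its underside.
- label_roll: Bystander: white roll of labels, 68 mm across, 32 mm high, loose on the white lid of the case, at least 50 mm clear of the clips. Origin: centre of its underside.
- jig: Bystander: light wooden labelling jig with two blocks on it, 90 x 150 mm, 34 mm high, loose on the bench beyond the case. Origin: centre of its underside.

How it is judged:
On the way, in this order (a step that is already met when the one before it is completed fails the run):
1. clip 1 pressed down to less than 2.5 mm proud, in its turn (value of joint clip1 above 0.0055 m), for 0.05 s.
2. clip 2 pressed down to less than 2.5 mm proud, in its turn (value of joint clip2 above 0.0055 m), for 0.05 s.
3. clip 3 pressed down to less than 2.5 mm proud, in its turn (value of joint clip3 above 0.0055 m), for 0.05 s.
4. clip 4 pressed down to less than 2.5 mm proud, in its turn (value of joint clip4 above 0.0055 m), for 0.05 s.
5. the fingertips follow the rail past its corner, within about 30 mm (horizontal distance between the grasp point and rail_corner below 0.03 m and z of the grasp point in the frame of rail_corner below 0.05 m), for 0.05 s.
6. clip 5 pressed down to less than 2.5 mm proud, in its turn (value of joint clip5 above 0.0055 m), for 0.05 s.
7. clip 6 pressed down to less than 2.5 mm proud, in its turn (value of joint clip6 above 0.0055 m), for 0.05 s.
At the end, for the whole second after the job is handed in: All six copper clips stand less than 2.5 mm proud of the rail; the case is flat and within 25 mm of where it started; both jars, the label roll and the jig are upright, at rest and within 25 mm of where they started (value of joint each of clip1, clip2, clip3, clip4, clip5, clip6 above 0.0055 m and distance of each of case, jar_a, jar_b, label_roll, jig from where it was at the start of the episode below 0.025 m and angle between case's own z axis and vertical below 0.05 rad and linear speed of each of case, jar_a, jar_b, label_roll, jig below 0.02 m/s and angle between each of jar_a, jar_b, label_roll, jig's own z axis and vertical below 0.1 rad); the robot touches nothing.
It fails at once if the case is shoved more than 25 mm, lifted or tipped (distance of case from where it was at the start of the episode above 0.025 m or angle between case's own z axis and vertical above 0.08 rad).
It fails at once if a jar, the label roll or the jig is moved more than 25 mm, lifted or tipped (distance of any of jar_a, jar_b, label_roll, jig from where it was at the start of the episode above 0.025 m or angle between any of jar_a, jar_b, label_roll, jig's own z axis and vertical above 0.25 rad).
It fails at once if the fingers press on the case or its clips with more than 40 N (contact force between the fingers and case above 40 N).
It also fails if it takes over 48 s, if anything falls off the work surface, if the arm or the gripper's body presses on something with over 40 N, if the wrist force passes 120 N, or if a joint passes its speed limit or range.

### The arm

A 6-joint arm with a two-finger parallel gripper is mounted at the origin on the work surface. World frame = base frame: x ahead of the robot, y to its left, z up, the work surface at z = 0. Lengths are in m, angles in rad, forces in N, time in s.
With the tool pointing down it reaches from about 0.3 to 0.775 m from the base axis. Payload 14.6 kg.
Tool frame: the origin (TCP) lies on the centre line of the jaws, within the pads' length; the fingertips stand 19 mm ahead of it and the grasp point (between the pads) is the TCP (ctrl.tip_reach is the distance from the TCP to the fingertips, in m); x points along the fingers, y is the direction in which the jaws open and shut, and the axes are right-handed (so a half turn about x gives the same grasp; the last joint's range is limited). The gripper opens to 94 mm and grips with 3 to 60 N. Pads are 16 mm wide; open, the fingers measure 119 mm over their backs; the gripper's body (75 mm by 177 mm) begins 78 mm behind the grasp point.
Start: joints at [1.253, 0.3, 1.521, -0, 1.321, -0.067], TCP at [0.136, 0.533, 0.224] pointing down, gripper open.
Joint ranges: [-3.03, 3.03], [-0.79, 2.21], [0.23, 2.52], [-1.04, 4.18], [0, 3.07], [-2.55, 2.55]. Speed limits (rad/s): [2.22, 2.22, 2.57, 3.14, 3.14, 3.14].

### API

Orientations are given as [roll, pitch, yaw] about the fixed x, y, z axes, in that order (R = Rz(yaw) Ry(pitch) Rx(roll)).
In Python, from station import ctrl, optics, models gives the robot as it stands. The module is installed in compiled form; this text tells all that it offers.
- The arm moves only by the tool arm_command, never from a script. Its argument "deltas" is a list of rows, each an object with "translation": the shift along the tool's x, y, z in units of 25 mm (1.0 is 25 mm), a list of three; "turn": the turn, a rotation vector about the tool's x, y, z in units of 5 degrees (1.0 is 5 degrees), a list of three. In form: [{"translation": [x, y, z], "turn": [rx, ry, rz]}, ...]. A call has 1 to 12 rows; each row is the pose to reach, as a shift and turn from the pose commanded when the call began, along the tool's axes at that moment; what a row does not reach only later rows make up. A row lasts 1/12 s, in which the tool goes at most 41.7 mm and 7.16 degrees, less where a joint would pass 70% of its speed; a pose out of reach is approached as far as the arm can. A call with a gripper value outside its range is refused whole. "gripper" is the finger opening in mm, from 0 to 94, set as the call begins (left out, the last holds). The fingers move at their own pace and stop on an object; "force" is the grip in N (left out, the last holds). Time passes only in rows, so rows that repeat a pose let the fingers close. It gives the time, the measured TCP pose, the force and the opening at its end, in the units of the state.
- ctrl.get_obs(): the state, without advancing time (a new reading comes with each control period).
- optics.camera(name): name is "scene" or "top"; returns the picture (480x640x3 uint8, red, green, blue); there is no depth.
- optics.get_calibration(name): a dict with "K" (3x3 intrinsics, pixels), "k1" (the pictures are not rectified: a ray, as slopes to the right and down, at radius r is drawn at 1 + k1 r^2 times it, then the intrinsics apply), "origin" and "orientation" of the camera in the world. Camera axes: x right, y down, z forward; pixel columns grow to the right and rows downward; lengths in m; the calibration is good to about 2 mm. A picture is of the moment at which its call begins. get_calibration takes no time and is no camera call.
- ctrl.hand_in(): hands the job in, once; it reports no verdict.
Trained networks look in the newest picture that a camera, given by its name, has taken for a name from the list of things; names that differ only in an ending like _2 or _b are one class to them, and where a whole thing is asked for, a point or a joint stands for the part that bears it (a point fixed in the world has none). Each returns a list of dicts, best first, with "score" (0 to 1); they miss things now and then, are a little off and sometimes report something else, mostly with a low value. They report only what shows in the picture. A call takes as long as a camera call.
- models.look_for(target, camera): "box" ([left, top, right, bottom] in pixels, round what is visible of it).
- models.cut_out(target, camera): "pixels" (480x640 bool, what is visible of it) and "box" ([left, top, right, bottom] in pixels, round what is visible of it).
- models.mark_of(target, camera): "at" ([column, row] in pixels: a listed point, or the origin of a listed thing).
The state is a dict: "time_s": time; "qpos": joint angles; "joint_vel": joint speeds; "tau": joint torques, N m; "ee_pos": TCP position; "eef_rot": TCP orientation; "force": force on the tool from outside, world axes, zero at the start; "moment": the same for the moment, N m; "grip_width": finger opening in m.
Only numpy, scipy, OpenCV 4.12 (cv2) and the standard library are available. Lean on these libraries where they do the work, as an engineer would, in place of code of your own. Each camera call takes 0.05 s, during which the arm holds its last target.

## Working session

There is one attempt and no reset: what is moved stays moved. The work goes in short steps, Python scripts to look and compute and a tool call to move; the robot and the scene stay as the last step left them, time stands still between calls to the robot, and variables do not carry over. Pictures are saved under pics/ and viewed, and the job is handed in when it is done.

Besides the shell and the picture viewer there is one more tool, called after "Request:" by a JSON object that holds its "op" and its "data", one argument or row to a line. arm_command: Moves the arm, as the interface text tells. Its arguments: {"type":"object","properties":{"deltas":{"type":"array"},"gripper":{"type":"number"},"force":{"type":"number"}},"required":["deltas"]}

```bash
mkdir -p pics; cat > h.py <<'E'
import numpy as np, cv2
from scipy.spatial.transform import Rotation as R
from station import ctrl, optics, models
def rot(c):
    o=np.array(c["orientation"],float)
    return o if o.shape==(3,3) else R.from_euler('xyz',o).as_matrix()
def ray(cal,px):
    K=np.array(cal["K"]);d=np.array([(px[0]-K[0,2])/K[0,0],(px[1]-K[1,2])/K[1,1]])
    u=d.copy()
    for _ in range(30): u=d/(1+cal["k1"]*(u@u))
    return rot(cal)@np.array([u[0],u[1],1.])
def atz(cal,px,z):
    o=np.array(cal["origin"]);r=ray(cal,px);return o+r*(z-o[2])/r[2]
def proj(cal,p):
    K=np.array(cal["K"]);q=rot(cal).T@(np.array(p)-np.array(cal["origin"]));u=q[:2]/q[2];u=u*(1+cal["k1"]*(u@u))
    return K[:2,:2]@u+K[:2,2]
E
python3 - <<'E'
from h import *
s=ctrl.get_obs()
for k in s: print(k,np.round(s[k],4))
print(ctrl.tip_reach)
for n in("scene","top"):
    c=optics.get_calibration(n);print(n,c)
    cv2.imwrite(f"pics/{n}0.png",optics.camera(n)[:,:,::-1])
    for t in ["rail_start","rail_corner"]+[f"clip{i}_top" for i in range(1,7)]:
        for m in models.mark_of(t,n)[:2]: print(t,np.round(m["at"],1),round(m["score"],2),np.round(atz(c,m["at"],.053 if 'rail' in t else .060),4))
E
```

```text
time_s 0.0
qpos [ 1.2534  0.3005  1.5215 -0.      1.3207 -0.0666]
joint_vel [ 0.002   0.0004  0.0008  0.0003 -0.0006  0.0002]
tau [ 1.10000e-03 -5.31800e+01 -3.52738e+01  7.09000e-02  2.43000e-02
 -1.00000e-04]
ee_pos [0.1364 0.5326 0.2239]
eef_rot [-1.6174  1.5696 -1.8682]
force [ 0.3334 -0.7266 -0.3629]
moment [-0.0347 -0.0038 -0.0092]
grip_width 0.0941
0.019
scene {'K': array([[505.59425396,   0.        , 315.71365059],
       [  0.        , 505.59425396, 244.54938855],
       [  0.        ,   0.        ,   1.        ]]), 'k1': -0.003975217409228926, 'origin': array([ 1.18573779, -0.25953713,  0.6779798 ]), 'orientation': array([-2.31739026,  0.01575754,  1.05576079])}
rail_start [261.3 207.3] 0.86 [0.4435 0.0252 0.053 ]
rail_corner [177.7 276. ] 0.92 [ 0.5419 -0.1787  0.053 ]
clip3_top [219.9 240. ] 0.5 [ 0.5002 -0.0838  0.06  ]
clip3_top [236.  228.8] 0.36 [ 0.4862 -0.0461  0.06  ]
clip4_top [199.7 255.9] 0.43 [ 0.5213 -0.1302  0.06  ]
clip5_top [196.2 283.3] 0.51 [ 0.5812 -0.1581  0.06  ]
clip6_top [147.9 344.6] 0.68 [ 0.6639 -0.2633  0.06  ]
clip6_top [239.1 230.3] 0.61 [ 0.4931 -0.0428  0.06  ]
top {'K': array([[457.3750446 ,   0.        , 315.95664526],
       [  0.        , 457.3750446 , 239.9035751 ],
       [  0.        ,   0.        ,   1.        ]]), 'k1': -0.11866216927969608, 'origin': array([0.56613175, 0.03923053, 0.84977864]), 'orientation': array([-3.06189215, -0.00501706, -1.57685453])}
rail_start [321.1 345.4] 0.59 [0.4469 0.0271 0.053 ]
rail_start [314.5 197. ] 0.39 [0.7056 0.037  0.053 ]
rail_corner [442.  289.8] 0.59 [ 0.5407 -0.1856  0.053 ]
clip1_top [335.5 340.2] 0.56 [0.4567 0.0025 0.06  ]
clip2_top [361.4 330.7] 0.64 [ 0.4724 -0.0422  0.06  ]
clip3_top [387.6 314.3] 0.43 [ 0.5    -0.0877  0.06  ]
clip4_top [414.  302.2] 0.6 [ 0.5202 -0.134   0.06  ]
clip5_top [432.6 265.8] 0.63 [ 0.5828 -0.1679  0.06  ]
clip6_top [417.9 238.4] 0.62 [ 0.6308 -0.143   0.06  ]
```

```bash
python3 - <<'E'
from h import *
from scipy.optimize import least_squares
M={'top':{(-70,121,53):(321.1,345.4),(-70,-110,53):(442,289.8),(-70,95,60):(335.5,340.2),(-70,45,60):(361.4,330.7),(-70,-5,60):(387.6,314.3),(-70,-55,60):(414,302.2),(-25,-110,60):(432.6,265.8),(25,-110,60):(417.9,238.4)},
'scene':{(-70,121,53):(261.3,207.3),(-70,-110,53):(177.7,276),(-70,-5,60):(219.9,240),(-70,-55,60):(199.7,255.9),(-25,-110,60):(196.2,283.3)}}
def wp(v,k):
    c,s=np.cos(v[2]),np.sin(v[2]);x,y,z=np.array(k)/1000
    return [v[0]+c*x-s*y,v[1]+s*x+c*y,z]
C={n:optics.get_calibration(n) for n in M}
for use in(['top'],['scene'],['top','scene']):
    f=lambda v:np.concatenate([proj(C[n],wp(v,k))-p for n in use for k,p in M[n].items()])
    r=least_squares(f,[.55,-.06,.3],loss='soft_l1');print(use,r.x,np.round(f(r.x),1))
v=r.x
for n in M:
    im=cv2.imread(f"pics/{n}0.png")
    for k in M['top']:
        p=proj(C[n],wp(v,k));cv2.drawMarker(im,tuple(int(round(a)) for a in p),(255,0,255),0,6,1)
    for z in (50,):
        pts=np.array([proj(C[n],wp(v,(a,b,z))) for a,b in((-92,-137),(92,-137),(92,137),(-92,137))]).round().astype(int)
        cv2.polylines(im,[pts],True,(0,255,0),1)
    cv2.imwrite(f"pics/{n}1.png",im)
    x0,y0=pts.min(0)-30
    x1,y1=pts.max(0)+30
    cr=im[max(y0,0):y1,max(x0,0):x1];print(n,x0,y0,cr.shape)
    s=min(800/cr.shape[1],600/cr.shape[0]);cv2.imwrite(f"pics/{n}1c.png",cv2.resize(cr,None,fx=s,fy=s))
E
```

```text
['top'] [ 0.56030333 -0.05477721  0.42696668] [ 0.4  0.3 -1.  -0.8 -0.1 -0.3  0.3 -3.2  0.4  0.8 -0.1  0.5 -1.5 -0.2
  0.9  1.3]
['scene'] [ 0.55809053 -0.04945954  0.45728355] [ 1.  -0.9  0.1  0.8 -1.1 -0.7 -0.1 -0.7 -0.   1.4]
['top', 'scene'] [ 0.5599556  -0.05325061  0.4345987 ] [ 0.   0.8 -1.8 -1.1 -0.6  0.1 -0.2 -3.  -0.2  0.8 -0.8  0.3 -2.5 -0.4
 -0.3  1.1  1.3  0.2 -2.   1.1 -2.1  0.1 -1.6 -0.1 -2.6  2.1]
top 243 170 (221, 246, 3)
scene 125 171 (191, 240, 3)
```

View pics/top1c.png

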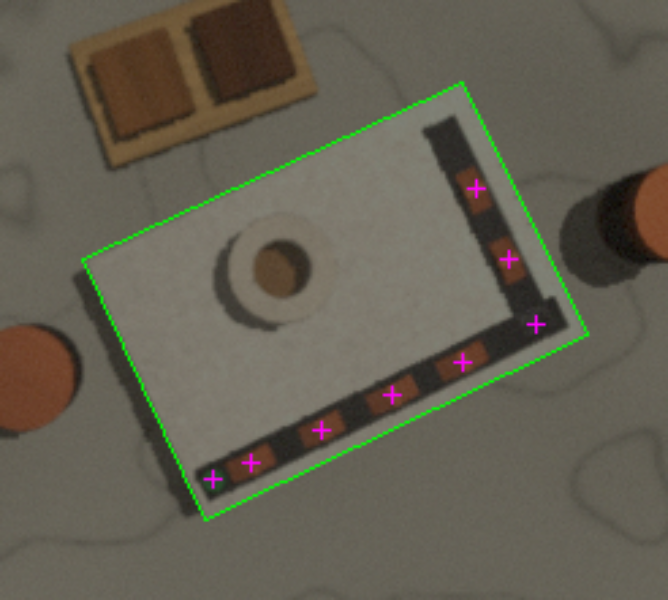

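View pics/scene1.png

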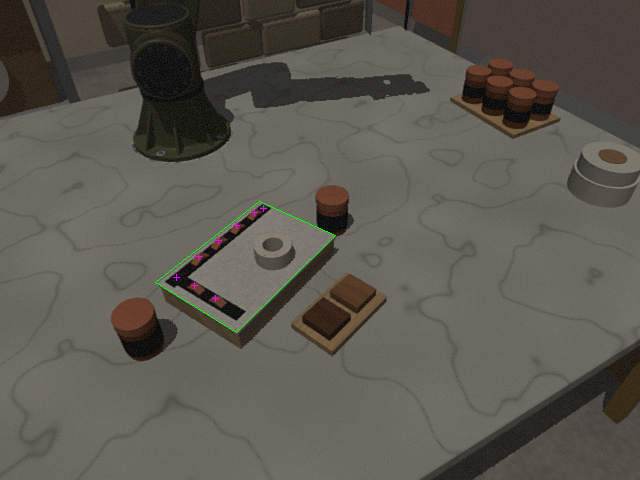

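View pics/top0.png

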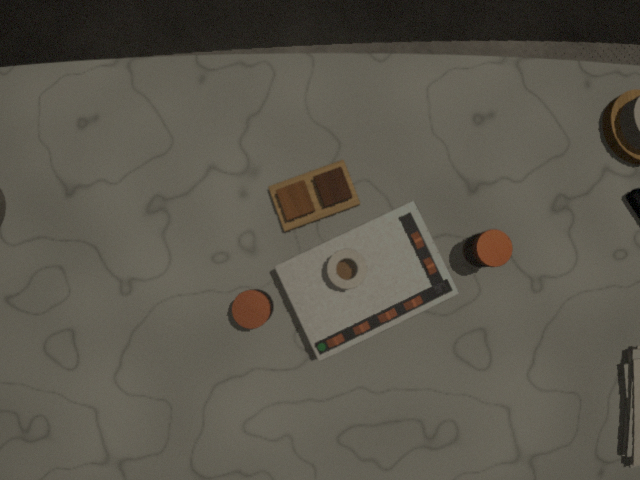

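The top view shows the case with the green dot at (321,345), clips along to the corner at (442,290), then up to (418,238). My projected fit sits on all of these. The scene view agrees to within about 2 px. Both jars are off the ends and clear of the path.

```bash
cat >> h.py <<'E'
V=np.array([.5602,-.0540,.430])
def wp(k,v=V):
    c,s=np.cos(v[2]),np.sin(v[2]);x,y,z=np.array(k)/1000
    return np.array([v[0]+c*x-s*y,v[1]+s*x+c*y,z])
def plan(k,yawoff=None):
    "tip target in case mm -> deltas; orientation: tool x down, tool y along case x/y"
    s=ctrl.get_obs();T=R.from_euler('xyz',s['eef_rot']).as_matrix();p=wp(k)+[0,0,.019]
    best=None
    for a in range(4):
        y=R.from_euler('z',V[2]+a*np.pi/2).apply([1,0,0]);x=np.array([0,0,-1.]);D=np.c_[x,y,np.cross(x,y)]
        rv=R.from_matrix(T.T@D).as_rotvec()
        print(a,'turn',np.round(np.degrees(rv)/5,3),'tooly',np.round(y,2))
    print('trans',np.round(T.T@(p-s['ee_pos'])/.025,3),'tip now case',np.round(case(s['ee_pos']-[0,0,.019]),1),'F',np.round(s['force'],2),'t',s['time_s'],'q',np.round(s['qpos'],2))
def case(p,v=V):
    c,s=np.cos(v[2]),np.sin(v[2]);d=np.array(p)-[v[0],v[1],0]
    return np.array([c*d[0]+s*d[1],-s*d[0]+c*d[1],d[2]])*1000
E
python3 -c "
from h import *
plan((-70,124,90))"
```

```text
0 turn [1.0199e+01 0.0000e+00 1.0000e-03] tooly [0.91 0.42 0.  ]
1 turn [-7.801e+00 -0.000e+00  1.000e-03] tooly [-0.42  0.91  0.  ]
2 turn [-2.5801e+01 -1.0000e-03  1.0000e-03] tooly [-0.91 -0.42  0.  ]
3 turn [2.8199e+01 1.0000e-03 0.0000e+00] tooly [ 0.42 -0.91  0.  ]
trans [  4.618 -16.439  16.944] tip now case [-140.5  710.   205.4] F [-0.31 -0.66 -0.39] t 0.9 q [ 1.25  0.3   1.52 -0.    1.32 -0.07]
```

Request:
{"op": "arm_command", "data": {
  "deltas": [
    {"translation": [2,-16.44,16.94],"turn": [10.2,0,0]},
    {"translation": [2,-16.44,16.94],"turn": [10.2,0,0]},
    {"translation": [2,-16.44,16.94],"turn": [10.2,0,0]},
    {"translation": [2,-16.44,16.94],"turn": [10.2,0,0]},
    {"translation": [2,-16.44,16.94],"turn": [10.2,0,0]},
    {"translation": [2,-16.44,16.94],"turn": [10.2,0,0]},
    {"translation": [2,-16.44,16.94],"turn": [10.2,0,0]},
    {"translation": [2,-16.44,16.94],"turn": [10.2,0,0]},
    {"translation": [2,-16.44,16.94],"turn": [10.2,0,0]},
    {"translation": [2,-16.44,16.94],"turn": [10.2,0,0]},
    {"translation": [2,-16.44,16.94],"turn": [10.2,0,0]},
    {"translation": [2,-16.44,16.94],"turn": [10.2,0,0]}
  ],
  "gripper": 0,
  "force": 20
}}

```text
time_s: 1.9
ee_pos: [0.3974, 0.1059, 0.1824]
eef_rot: [1.363, 1.57, 0.222]
force: [0.9, 1.0, 0.2]
grip_width: 0.0179
```

```bash
python3 -c "
from h import *
plan((-70,124,80))"
```

```text
0 turn [-0.002  0.002 -0.011] tooly [0.91 0.42 0.  ]
1 turn [-1.8002e+01  1.0000e-02 -7.0000e-03] tooly [-0.42  0.91  0.  ]
2 turn [ 3.5998e+01 -1.7000e-02 -4.0000e-03] tooly [-0.91 -0.42  0.  ]
3 turn [ 1.7998e+01 -7.0000e-03 -1.0000e-02] tooly [ 0.42 -0.91  0.  ]
trans [3.338 0.451 3.568] tip now case [-81.3 213.2 163.4] F [0.9  0.98 0.18] t 1.9 q [ 0.17  0.03  1.94  0.    1.17 -0.26]
```

Request:
{"op": "arm_command", "data": {
  "deltas": [
    {"translation": [0,0.45,1.7],"turn": [0,0,0]},
    {"translation": [0,0.45,3.2],"turn": [0,0,0]},
    {"translation": [1,0.45,3.57],"turn": [0,0,0]},
    {"translation": [2,0.45,3.57],"turn": [0,0,0]},
    {"translation": [2.8,0.45,3.57],"turn": [0,0,0]},
    {"translation": [2.8,0.45,3.57],"turn": [0,0,0]},
    {"translation": [2.8,0.45,3.57],"turn": [0,0,0]},
    {"translation": [2.8,0.45,3.57],"turn": [0,0,0]}
  ]
}}

```text
time_s: 2.57
ee_pos: [0.4447, 0.0317, 0.1135]
eef_rot: [1.107, 1.569, -0.034]
force: [0.7, 0.0, -0.3]
grip_width: 0.0007
```

```bash
python3 - <<'E'
from h import *
plan((-70,124,60))
for n in("top","scene"):
    im=optics.camera(n)[:,:,::-1].copy();c=optics.get_calibration(n)
    s=ctrl.get_obs();p=proj(c,s['ee_pos']-[0,0,.019]);print(n,p)
    x,y=int(p[0]),int(p[1]);cr=im[max(0,y-75):y+75,max(0,x-100):x+100]
    cv2.imwrite(f"pics/{n}2.png",cv2.resize(cr,None,fx=4,fy=4,interpolation=cv2.INTER_CUBIC))
E
```

```text
0 turn [ 0.003  0.008 -0.016] tooly [0.91 0.42 0.  ]
1 turn [-1.7997e+01  1.8000e-02 -6.0000e-03] tooly [-0.42  0.91  0.  ]
2 turn [-3.5997e+01  2.4000e-02  1.2000e-02] tooly [-0.91 -0.42  0.  ]
3 turn [ 1.8003e+01 -6.0000e-03 -1.8000e-02] tooly [ 0.42 -0.91  0.  ]
trans [ 1.38  -0.032  0.078] tip now case [-69.2 126.   94.5] F [ 0.73  0.04 -0.26] t 2.5667 q [-0.01  0.2   1.92 -0.    1.01 -0.44]
top [318.70144323 350.5132027 ]
scene [262.72268826 189.67299959]
```

View pics/scene2.png

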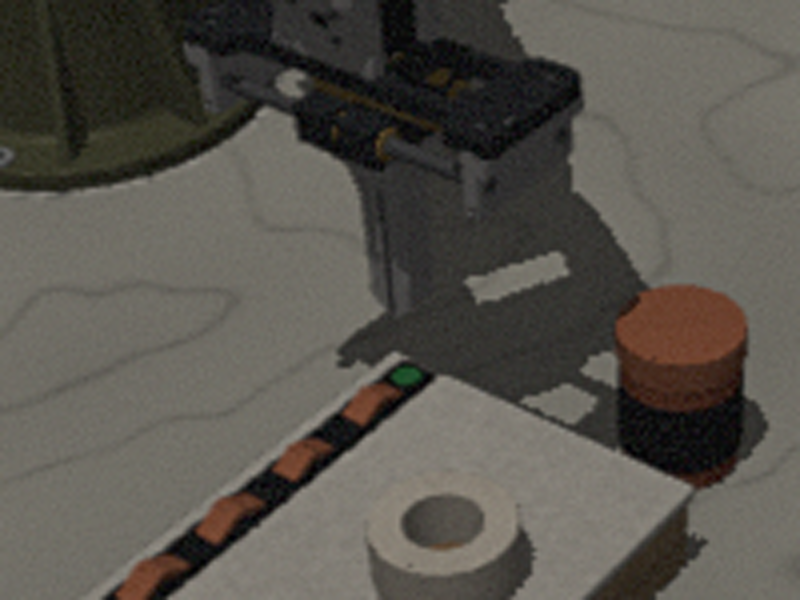

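View pics/top2.png

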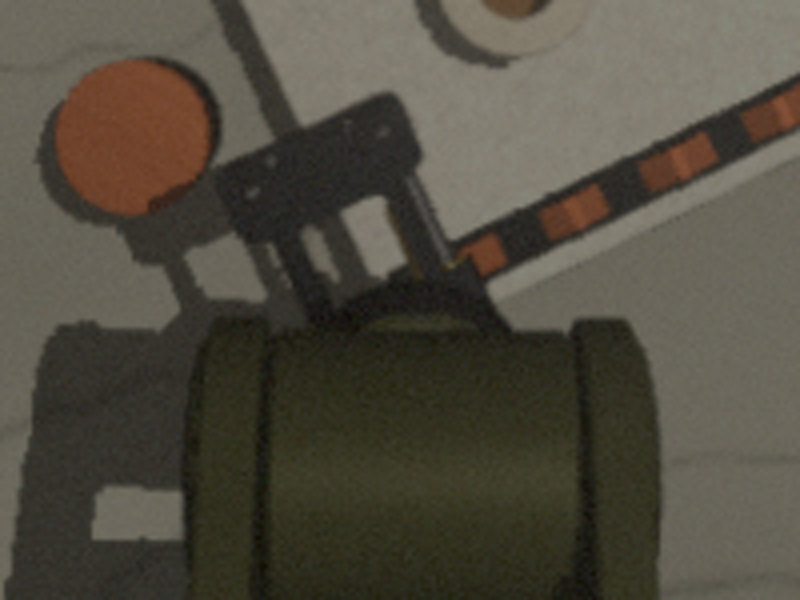

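The closed fingers hang just over the green dot (scene crop (405,375), tip at about (398,312)), aligned with the rail. I'll lower them and feel for the rail.

Request:
{"op": "arm_command", "data": {
  "deltas": [
    {"translation": [0.7,0,0.05],"turn": [0,0,0]},
    {"translation": [1.3,0,0.05],"turn": [0,0,0]},
    {"translation": [1.5,0,0.05],"turn": [0,0,0]},
    {"translation": [1.5,0,0.05],"turn": [0,0,0]},
    {"translation": [1.5,0,0.05],"turn": [0,0,0]},
    {"translation": [1.5,0,0.05],"turn": [0,0,0]}
  ]
}}

```text
time_s: 3.17
ee_pos: [0.4452, 0.0304, 0.0758]
eef_rot: [1.119, 1.569, -0.022]
force: [-0.5, 0.2, -0.7]
grip_width: 0.0006
```

```bash
python3 -c "
from h import *
plan((-70,124,54))"
```

```text
0 turn [ 0.     0.008 -0.016] tooly [0.91 0.42 0.  ]
1 turn [-1.8e+01  1.8e-02 -6.0e-03] tooly [-0.42  0.91  0.  ]
2 turn [-3.6e+01  2.5e-02  1.2e-02] tooly [-0.91 -0.42  0.  ]
3 turn [ 1.8e+01 -6.0e-03 -1.8e-02] tooly [ 0.42 -0.91  0.  ]
trans [ 0.111 -0.027  0.026] tip now case [-69.3 124.7  56.8] F [-0.54  0.23 -0.66] t 3.1667 q [-0.01  0.27  1.95 -0.    0.92 -0.44]
```

Request:
{"op": "arm_command", "data": {
  "deltas": [
    {"translation": [0.04,0,0.02],"turn": [0,0,0]},
    {"translation": [0.08,0,0.02],"turn": [0,0,0]},
    {"translation": [0.12,0,0.02],"turn": [0,0,0]},
    {"translation": [0.12,0,0.02],"turn": [0,0,0]}
  ]
}}

```text
time_s: 3.5
ee_pos: [0.4451, 0.0299, 0.0723]
eef_rot: [1.059, 1.57, -0.082]
force: [-2.8, -0.4, 6.5]
grip_width: 0.0005
```

Request:
{"op": "arm_command", "data": {
  "deltas": [
    {"translation": [0.03,0,0],"turn": [0,0,0]},
    {"translation": [0.03,0,0],"turn": [0,0,0]}
  ]
}}

```text
time_s: 3.67
ee_pos: [0.4452, 0.0299, 0.0721]
eef_rot: [0.961, 1.57, -0.179]
force: [-7.7, 0.3, 18.9]
grip_width: 0.0006
```

Request:
{"op": "arm_command", "data": {
  "deltas": [
    {"translation": [-0.07,0,0],"turn": [0,0,0]},
    {"translation": [-0.07,0,0.1],"turn": [0,0,0]},
    {"translation": [-0.07,0,0.25],"turn": [0,0,0]},
    {"translation": [-0.07,0,0.4],"turn": [0,0,0]},
    {"translation": [-0.07,0,0.6],"turn": [0,0,0]},
    {"translation": [-0.07,0,0.8],"turn": [0,0,0]}
  ]
}}

```text
time_s: 4.17
ee_pos: [0.4533, 0.0114, 0.0726]
eef_rot: [-2.7, 1.57, 2.442]
force: [-1.0, 0.5, 2.6]
grip_width: 0.0007
```

```bash
python3 -c "
from h import *
plan((-70,95,53.5))"
```

```text
0 turn [-0.002 -0.005  0.003] tooly [0.91 0.42 0.  ]
1 turn [-1.8002e+01 -6.0000e-03 -2.0000e-03] tooly [-0.42  0.91  0.  ]
2 turn [3.5998e+01 4.0000e-03 9.0000e-03] tooly [-0.91 -0.42  0.  ]
3 turn [ 1.7998e+01 -2.0000e-03  6.0000e-03] tooly [ 0.42 -0.91  0.  ]
trans [ 0.004 -0.004  0.36 ] tip now case [-69.9 104.   53.6] F [-0.96  0.49  2.55] t 4.1667 q [-0.06  0.29  1.93  0.    0.92 -0.49]
```

Riding clip 1 down with about 2.6 N. Continuing.

Request:
{"op": "arm_command", "data": {
  "deltas": [
    {"translation": [0,0,0.2],"turn": [0,0,0]},
    {"translation": [0,0,0.4],"turn": [0,0,0]},
    {"translation": [0,0,0.6],"turn": [0,0,0]},
    {"translation": [0,0,0.8],"turn": [0,0,0]},
    {"translation": [0,0,1.0],"turn": [0,0,0]},
    {"translation": [0,0,1.2],"turn": [0,0,0]},
    {"translation": [0,0,1.2],"turn": [0,0,0]}
  ]
}}

```text
time_s: 4.75
ee_pos: [0.4661, -0.0163, 0.0727]
eef_rot: [0.227, 1.571, -0.914]
force: [-0.2, 0.7, 0.4]
grip_width: 0.0006
```

```bash
python3 - <<'E'
from h import *
plan((-70,45,53.5))
for n in("scene",):
    im=optics.camera(n)[:,:,::-1].copy();c=optics.get_calibration(n)
    s=ctrl.get_obs();p=proj(c,s['ee_pos']-[0,0,.019])
    x,y=int(p[0]),int(p[1]);cr=im[max(0,y-60):y+60,max(0,x-80):x+80]
    cv2.imwrite(f"pics/{n}3.png",cv2.resize(cr,None,fx=5,fy=5,interpolation=cv2.INTER_CUBIC))
E
```

```text
0 turn [-0.007  0.002 -0.001] tooly [0.91 0.42 0.  ]
1 turn [-1.8007e+01  2.0000e-03  1.0000e-03] tooly [-0.42  0.91  0.  ]
2 turn [ 3.5993e+01 -1.0000e-03 -3.0000e-03] tooly [-0.91 -0.42  0.  ]
3 turn [ 1.7993e+01  1.0000e-03 -2.0000e-03] tooly [ 0.42 -0.91  0.  ]
trans [ 0.009 -0.005  1.14 ] tip now case [-69.9  73.5  53.7] F [-0.24  0.71  0.43] t 4.75 q [-0.11  0.31  1.9  -0.    0.93 -0.54]
```

View pics/scene3.png

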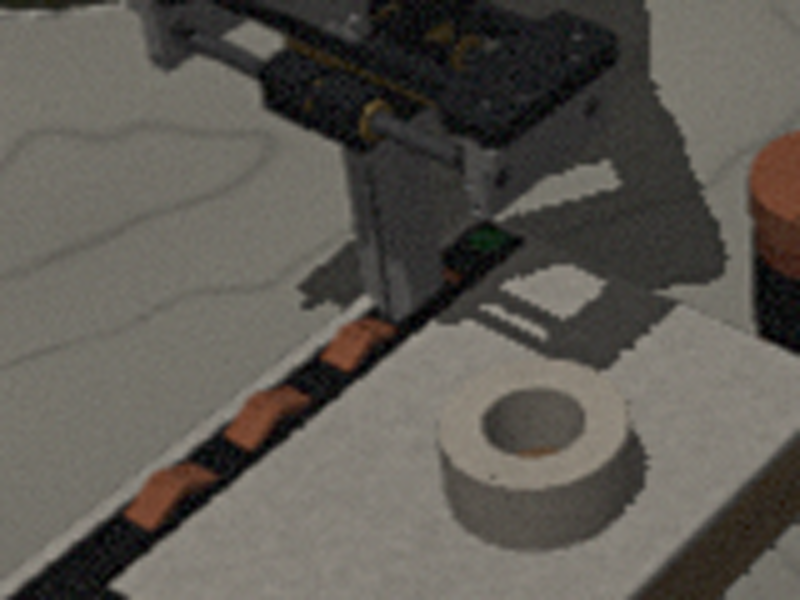

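The picture shows clip 1 flush (barely visible behind the finger, at about (455,272)). The finger stands before clip 2 at (360,340), and clips 2–4 are still up. Continuing along the rail.

Request:
{"op": "arm_command", "data": {
  "deltas": [
    {"translation": [0.01,0,0.25],"turn": [0,0,0]},
    {"translation": [0.01,0,0.5],"turn": [0,0,0]},
    {"translation": [0.01,0,0.75],"turn": [0,0,0]},
    {"translation": [0.01,0,1.0],"turn": [0,0,0]},
    {"translation": [0.01,0,1.25],"turn": [0,0,0]},
    {"translation": [0.01,0,1.5],"turn": [0,0,0]},
    {"translation": [0.01,0,1.75],"turn": [0,0,0]},
    {"translation": [0.01,0,2.0],"turn": [0,0,0]},
    {"translation": [0.01,0,2.0],"turn": [0,0,0]}
  ]
}}

```text
time_s: 5.55
ee_pos: [0.487, -0.062, 0.0724]
eef_rot: [0.017, 1.571, -1.125]
force: [0.8, 0.1, 0.6]
grip_width: 0.0003
```

```bash
python3 -c "
from h import *
plan((-70,-26,53.5))"
```

```text
0 turn [-0.01   0.003 -0.   ] tooly [0.91 0.42 0.  ]
1 turn [-1.801e+01  2.000e-03  2.000e-03] tooly [-0.42  0.91  0.  ]
2 turn [ 3.599e+01 -0.000e+00 -4.000e-03] tooly [-0.91 -0.42  0.  ]
3 turn [ 1.799e+01  2.000e-03 -2.000e-03] tooly [ 0.42 -0.91  0.  ]
trans [-3.000e-03 -1.000e-03  1.969e+00] tip now case [-69.9  23.2  53.4] F [0.84 0.15 0.6 ] t 5.55 q [-0.2   0.36  1.83 -0.    0.95 -0.63]
```

Request:
{"op": "arm_command", "data": {
  "deltas": [
    {"translation": [0,0,0.25],"turn": [0,0,0]},
    {"translation": [0,0,0.5],"turn": [0,0,0]},
    {"translation": [0,0,0.75],"turn": [0,0,0]},
    {"translation": [0,0,1.0],"turn": [0,0,0]},
    {"translation": [0,0,1.25],"turn": [0,0,0]},
    {"translation": [0,0,1.5],"turn": [0,0,0]},
    {"translation": [0,0,1.75],"turn": [0,0,0]},
    {"translation": [0,0,2.0],"turn": [0,0,0]},
    {"translation": [0,0,2.0],"turn": [0,0,0]}
  ]
}}

```text
time_s: 6.3
ee_pos: [0.5078, -0.1075, 0.0724]
eef_rot: [0.318, 1.571, -0.823]
force: [0.7, -0.0, 0.3]
grip_width: 0.0007
```

```bash
python3 - <<'E'
from h import *
plan((-70,-76,53.5))
for n in("scene",):
    im=optics.camera(n)[:,:,::-1].copy();c=optics.get_calibration(n)
    s=ctrl.get_obs();p=proj(c,s['ee_pos']-[0,0,.019])
    x,y=int(p[0]),int(p[1]);cr=im[max(0,y-60):y+60,max(0,x-80):x+80]
    cv2.imwrite(f"pics/{n}4.png",cv2.resize(cr,None,fx=5,fy=5,interpolation=cv2.INTER_CUBIC))
E
```

```text
0 turn [-0.01   0.003 -0.001] tooly [0.91 0.42 0.  ]
1 turn [-1.801e+01  3.000e-03  2.000e-03] tooly [-0.42  0.91  0.  ]
2 turn [ 3.599e+01 -2.000e-03 -5.000e-03] tooly [-0.91 -0.42  0.  ]
3 turn [ 1.799e+01  2.000e-03 -3.000e-03] tooly [ 0.42 -0.91  0.  ]
trans [-3.000e-03 -1.000e-03  1.969e+00] tip now case [-69.9 -26.8  53.4] F [ 0.73 -0.02  0.25] t 6.3 q [-0.28  0.41  1.75 -0.    0.97 -0.71]
```

View pics/scene4.png

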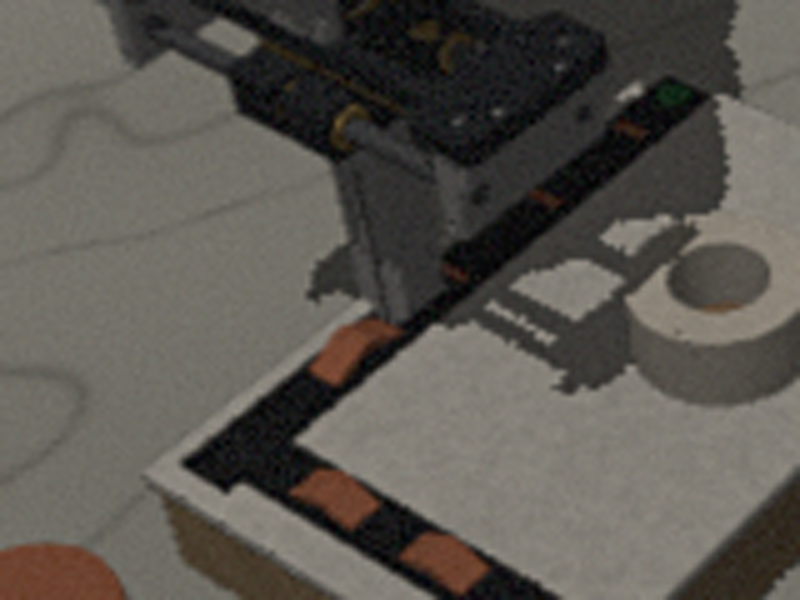

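Clips 1–3 are flush: only their flat tops show, at (630,128), (545,197) and (455,272). Clips 4, 5 and 6 are still up. On over clip 4 to the corner.

Request:
{"op": "arm_command", "data": {
  "deltas": [
    {"translation": [0,0,0.25],"turn": [0,0,0]},
    {"translation": [0,0,0.5],"turn": [0,0,0]},
    {"translation": [0,0,0.75],"turn": [0,0,0]},
    {"translation": [0,0,1.0],"turn": [0,0,0]},
    {"translation": [0,0,1.25],"turn": [0,0,0]},
    {"translation": [0,0,1.5],"turn": [0,0,0]},
    {"translation": [0,0,1.8],"turn": [0,0,0]},
    {"translation": [0,0,2.2],"turn": [0,0,0]},
    {"translation": [0,0,2.6],"turn": [0,0,0]},
    {"translation": [0,0,3.0],"turn": [0,0,0]},
    {"translation": [0,0,3.32],"turn": [0,0,0]},
    {"translation": [0,0,3.32],"turn": [0,0,0]}
  ]
}}

```text
time_s: 7.35
ee_pos: [0.5425, -0.1834, 0.0724]
eef_rot: [0.31, 1.57, -0.832]
force: [0.1, -0.2, -0.8]
grip_width: 0.0002
```

```bash
python3 - <<'E'
from h import *
plan((-70,-110,53.5))
for n in("scene",):
    im=optics.camera(n)[:,:,::-1].copy();c=optics.get_calibration(n)
    s=ctrl.get_obs();p=proj(c,s['ee_pos']-[0,0,.019])
    x,y=int(p[0]),int(p[1]);cr=im[max(0,y-60):y+60,max(0,x-80):x+80]
    cv2.imwrite(f"pics/{n}5.png",cv2.resize(cr,None,fx=5,fy=5,interpolation=cv2.INTER_CUBIC))
E
```

```text
0 turn [-0.014  0.004 -0.001] tooly [0.91 0.42 0.  ]
1 turn [-1.8014e+01  4.0000e-03  2.0000e-03] tooly [-0.42  0.91  0.  ]
2 turn [ 3.5986e+01 -2.0000e-03 -6.0000e-03] tooly [-0.91 -0.42  0.  ]
3 turn [ 1.7986e+01  2.0000e-03 -4.0000e-03] tooly [ 0.42 -0.91  0.  ]
trans [-0.005  0.002 -0.01 ] tip now case [ -70.1 -110.2   53.4] F [ 0.13 -0.16 -0.77] t 7.35 q [-0.39  0.52  1.6  -0.    1.03 -0.82]
```

View pics/scene5.png

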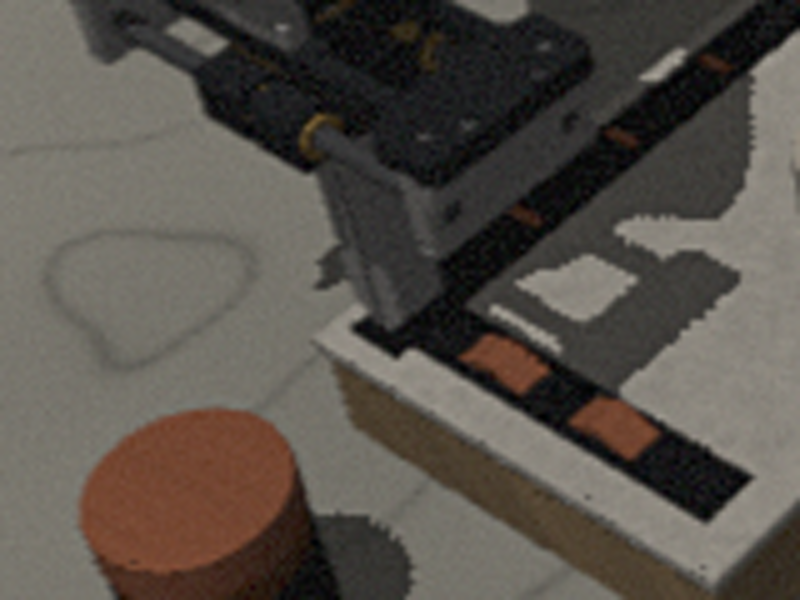

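The finger is on the corner. Clips 2, 3 and 4 show flush at (715,62), (622,137) and (525,215), and clips 5 and 6 are up. Now along the short rail.

Request:
{"op": "arm_command", "data": {
  "deltas": [
    {"translation": [0,0.25,0],"turn": [0,0,0]},
    {"translation": [0,0.5,0],"turn": [0,0,0]},
    {"translation": [0,0.75,0],"turn": [0,0,0]},
    {"translation": [0,1.0,0],"turn": [0,0,0]},
    {"translation": [0,1.25,0],"turn": [0,0,0]},
    {"translation": [0,1.5,0],"turn": [0,0,0]},
    {"translation": [0,1.75,0],"turn": [0,0,0]},
    {"translation": [0,2.0,0],"turn": [0,0,0]},
    {"translation": [0,2.0,0],"turn": [0,0,0]}
  ]
}}

```text
time_s: 8.15
ee_pos: [0.5885, -0.1604, 0.0725]
eef_rot: [1.281, 1.57, 0.14]
force: [0.3, 0.6, 1.1]
grip_width: 0.0005
```

```bash
python3 - <<'E'
from h import *
plan((45,-110,53.5))
E
```

```text
0 turn [ 0.005  0.002 -0.007] tooly [0.91 0.42 0.  ]
1 turn [-1.7995e+01  7.0000e-03 -4.0000e-03] tooly [-0.42  0.91  0.  ]
2 turn [-3.5995e+01  1.1000e-02  3.0000e-03] tooly [-0.91 -0.42  0.  ]
3 turn [ 1.8005e+01 -4.0000e-03 -7.0000e-03] tooly [ 0.42 -0.91  0.  ]
trans [-0.     2.547  0.06 ] tip now case [ -18.7 -108.5   53.5] F [0.31 0.56 1.06] t 8.15 q [-0.33  0.59  1.48  0.    1.07 -0.76]
```

Request:
{"op": "arm_command", "data": {
  "deltas": [
    {"translation": [0,0.25,0.02],"turn": [0,0,0]},
    {"translation": [0,0.5,0.04],"turn": [0,0,0]},
    {"translation": [0,0.75,0.06],"turn": [0,0,0]},
    {"translation": [0,1.0,0.06],"turn": [0,0,0]},
    {"translation": [0,1.25,0.06],"turn": [0,0,0]},
    {"translation": [0,1.5,0.06],"turn": [0,0,0]},
    {"translation": [0,1.75,0.06],"turn": [0,0,0]},
    {"translation": [0,2.0,0.06],"turn": [0,0,0]},
    {"translation": [0,2.3,0.06],"turn": [0,0,0]},
    {"translation": [0,2.5,0.06],"turn": [0,0,0]},
    {"translation": [0,2.5,0.06],"turn": [0,0,0]}
  ]
}}

```text
time_s: 9.07
ee_pos: [0.6457, -0.1357, 0.0724]
eef_rot: [1.377, 1.57, 0.236]
force: [0.4, 1.2, 2.5]
grip_width: 0.0002
```

Request:
{"op": "arm_command", "data": {
  "deltas": [
    {"translation": [-0.4,0,0],"turn": [0,0,0]},
    {"translation": [-1.5,0,0],"turn": [0,0,0]},
    {"translation": [-3,0,0],"turn": [0,0,0]},
    {"translation": [-4,0,0],"turn": [0,0,0]},
    {"translation": [-4,0,0],"turn": [0,0,0]},
    {"translation": [-4,0,0],"turn": [0,0,0]}
  ]
}}

```text
time_s: 9.57
ee_pos: [0.6452, -0.1366, 0.1747]
eef_rot: [0.87, 1.568, -0.271]
force: [-0.1, 0.3, -1.0]
grip_width: 0.0006
```

```bash
python3 - <<'E'
from h import *
plan((45,-110,53.5))
a=optics.camera("scene")[150:350,100:360,::-1]
b=optics.camera("top")[:,:,::-1]
cv2.imwrite("pics/scene6.png",cv2.resize(a,None,fx=3,fy=3,interpolation=cv2.INTER_CUBIC));cv2.imwrite("pics/top6.png",b)
E
```

```text
0 turn [-0.004  0.024 -0.028] tooly [0.91 0.42 0.  ]
1 turn [-1.8004e+01  4.0000e-02 -3.0000e-03] tooly [-0.42  0.91  0.  ]
2 turn [35.996 -0.044 -0.037] tooly [-0.91 -0.42  0.  ]
3 turn [ 1.7996e+01 -3.0000e-03 -4.0000e-02] tooly [ 0.42 -0.91  0.  ]
trans [ 4.087  0.079 -0.03 ] tip now case [  42.8 -110.5  155.7] F [-0.08  0.31 -0.98] t 9.5667 q [-0.26  0.58  1.23 -0.    1.32 -0.69]
```

View pics/scene6.png

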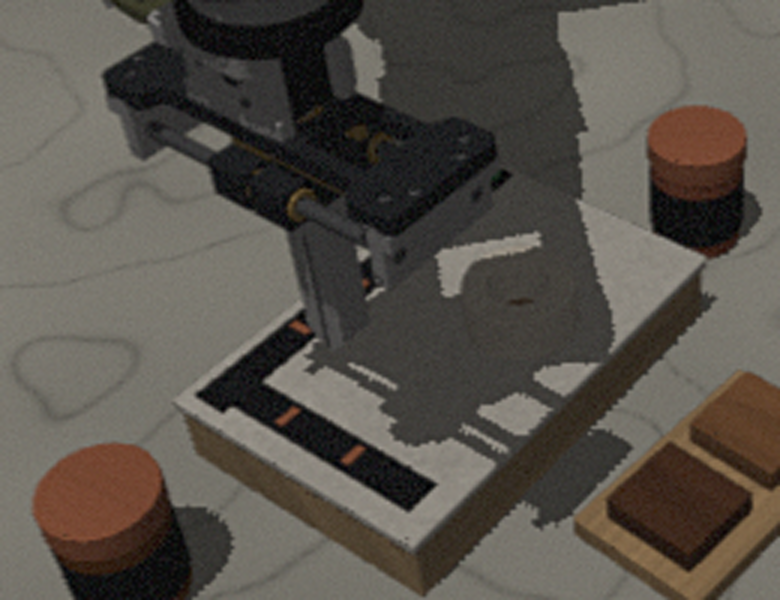

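View pics/top6.png

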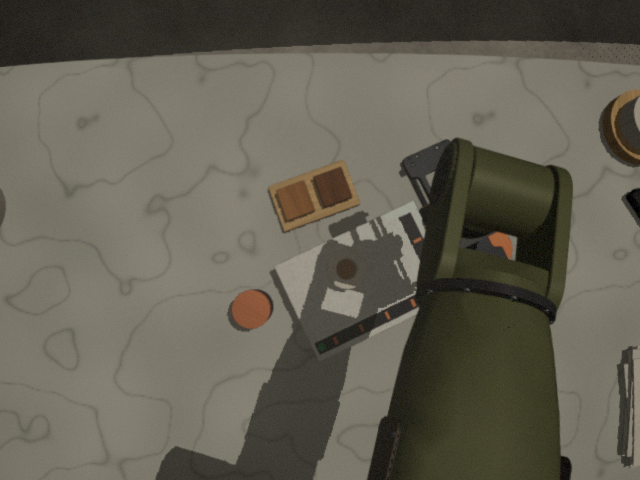

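Clips 5 and 6 are flush, at scene crop (288,416) and (352,455). In the top view the case, jars, roll and jig are in their old places, with clips 1–4 showing only thin flat tops. The gripper is well clear, so I'm handing in.

```bash
python3 -c "
from h import *
print(ctrl.hand_in())"
```

```text
the job is handed in; nothing more can be done
None
```

I pressed all six clips flush in order and handed the job in at about 9.7 s of the 48 s allowed. The hand-in gives no verdict.

- **Path:** With the fingers closed, I touched the rail at the green dot, backed off to about 0.4 mm above it, and slid over clips 1–4. I stopped on the corner, then slid along the short rail over clips 5 and 6 and lifted about 100 mm clear.
- **Forces:** The highest force I read was about 20 N, at the first touch on the rail. While sliding, the readings between moves stayed under 3 N. Both are below the 40 N limit.
- **Last checks:** The final pictures show only flat clip tops on all six clips. By eye, the case, both jars, the label roll and the jig had not moved. I did not measure this, and the arm partly hid jar_a and the corner in the top view.
- **Disagreements:** The two cameras differed by about 5 mm and 0.03 rad on where the case stood. I used a value close to the top camera's. The tool also drifted 1.5 mm sideways on the short rail before clip 6, and I corrected it.

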